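# Load the glue press with slotted weights under its clip-on guard

## Robot

A 6-joint arm with a two-finger parallel gripper is mounted at the origin on a cart in front of the work surface, level with it; the furniture and walls round the work are solid. World frame = base frame: x ahead of the robot, y to its left, z up, the work surface at z = 0. Lengths are in mm, angles in rad, forces in N, time in s.
With the tool pointing down it reaches from about 350 to 775 mm from the base axis. Payload 5.5 kg.
Tool frame: the origin (TCP) lies at the very end of the fingers, on their centre line; the grasp point (between the pads) lies 19 mm behind it; z points along the fingers, y is the line along which they close (so a half turn about z gives the same grasp; the last joint's range is limited). The gripper opens to 85 mm and grips with 20 to 120 N. Pads are 22 mm wide; open, the fingers measure 114 mm over their backs; the gripper's body (76 mm by 85 mm) begins 54 mm behind the grasp point. The pads swing forward as they close: fully open they stand 13 mm farther back than shut.
Start: joints at [1.164, 0.313, 0.046, 1.304, 0, 1.431], TCP at [151.62, 554.692, 231.323] pointing down, gripper open.
Joint ranges: [-2.76, 2.76], [-0.86, 1.69], [-1.03, 1.26], [-2.2, 2.34], [-1.47, 1.5], [-3.14, 3.14]. Speed limits (rad/s): [2.57, 2.57, 3.14, 3.14, 3.14, 3.14].

## Interface

Orientations are given as [roll, pitch, yaw] about the fixed x, y, z axes, in that order (R = Rz(yaw) Ry(pitch) Rx(roll)).
In Python, from rig import robot gives the robot as it stands.
- The arm moves only by the shell command python3 inch.py 'ROWS' [OPENING] [FORCE]. ROWS is a JSON list of rows, 1 to 5 of them, each of 4 numbers: dx, dy, dz in mm, then a turn about the tool's z in rad; each row is the pose to reach, as a shift and turn from the pose commanded when the command began, along the tool's axes at that moment; what a row does not reach only later rows make up. A row lasts 1/10 s, in which the tool goes at most 50 mm and 0.15 rad, less where a joint would pass 70% of its speed; a pose out of reach is approached as far as the arm can. OPENING is the opening from 0.0 (shut) to 1.0 (fully open), set as the command begins (- or left out keeps the last). The fingers move at their own pace and stop on an object; FORCE is the grip in N (left out, the last holds). Time passes only in rows, so rows that do not move let the fingers close. It prints the time, the measured TCP pose, the force, the opening and the grip force at its end. Input that does not fit is refused with a message, and nothing moves.
- robot.observe(): the state, without advancing time (a new reading comes with each control period).
- robot.get_image(name): name is "scene" or "top" or "wrist"; returns the picture (384x512x3 uint8, red, green, blue); there is no depth.
- robot.calibration(name): a dict with "vfov" (degrees; the focal length in pixels is half the picture's height over the tangent of half this angle, whatever the lens; pixels are square), "cx", "cy" (the principal point, pixels), "rvec" (rotation vector, rad) and "tvec" (3), from world to camera coordinates, as OpenCV has them. Camera axes: x right, y down, z forward; pixel columns grow to the right and rows downward; lengths in mm; the calibration is good to about 2 mm. A picture is of the moment at which its call begins: read the wrist's pose just before it. calibration takes no time and is no camera call; for the wrist camera it gives the pose at the moment of the call.
- robot.job_done(): hands the job in; it is judged then, once.
The state is a dict: "time": time; "joints": joint angles; "joint_vel": joint speeds; "joint_torque": joint torques, N m; "ee_pos": TCP position; "ee_rot": TCP orientation; "wrist_force": force on the tool from outside, world axes, zero at the start; "wrist_torque": the same for the moment, N m; "grip_width": opening from 0.0 (shut) to 1.0 (fully open); "finger_force": force on a finger pad.
Only numpy, scipy, OpenCV 4.12 (cv2) and the standard library are available. Lean on these libraries where they do the work, as an engineer would, in place of code of your own. Each camera call takes 0.05 s, during which the arm holds its last target. There are 200 camera calls.

## Task

Load the glue press: squeeze the two tabs on top of its guard together to unclip it and stand the guard upright on the cork mat, then slide every slotted steel weight on the table sideways onto the press's stem, one on another and flat, turned so that no two slots point the same way and none can slide off. When all are on, put the guard back on the press so that it is fully down and both tabs have sprung out under their catches, and leave the other things on the table where they are.

Things in the scene. Friction and masses are not known exactly. Their poses are not given: they have to be found in the camera images.
- press: Glue press, fixed to the table (place and yaw vary). Grey base plate 112 (x) x 150 (y) x 10 mm; origin at the centre of its underside, z up. In its middle two glued plywood plates (60 x 60 mm) lie under a round steel pan on a short column. Four stubby rounded corner posts (tops 34 mm above the table) guide the guard from inside and centre it to 1.5 mm.
- press_pan (a point): Centre of the pan's top face (48 mm across), 36 mm above the table, axes as the press's. From here a steel stem, 6 mm diameter, rises to a black knob 14 mm across, 94 to 104 mm above the table: weights enter from the side, below the knob.
- press_catch (a point): Steel catch at the press's +y edge, 67 mm from its centre (a like one at -y): 34 mm long in x, top 31 mm above the table. Its lip, 19 to 24 mm above the table, overhangs inward to 56.5 mm from the centre and holds down a guard tab's foot; above it is a steep lead-in slope. Refit with the tabs held squeezed, then let go.
- guard: Grey box guard, open below, 90 x 90 x 103 mm, walls 3 mm, 0.2 to 0.35 kg; origin at the centre of its lower rim, z up. Starts clipped on the press, origin 10 mm above the press's, axes along the press's (fits either way round). At +y and -y a sprung black tab, a strip 26 mm wide down the outside; its foot (1 to 7 mm up) reaches |y| = 61 mm at rest, 53 mm squeezed. Unsqueezed feet hold it down.
- guard_grip (a point): Midway between the two upright finger plates on the guard's top, 131 mm above the guard's origin, axes as the guard's. Plates: 26 mm wide in x, 105 to 137 mm above the origin, 66 mm over their outer faces (along y) at rest, 50 mm squeezed home; outside them the strips lie at 109 mm, keep fingertips above. Held squeezed (6 N a tab; grip 25 N), the guard lifts straight off or lowers on.
- tab_left (a joint): Inward travel of the guard's +y tab, m: 0 = sprung out, 0.008 = squeezed home. Spring 2 N at 0, 6 N at 0.008.
- tab_right (a joint): The same for the -y tab.
- mat: Cork mat 150 x 150 x 3 mm, fixed on the table; origin at the centre of its underside. The guard is stood here meanwhile.
- weight_a: Steel slotted weight, a disc 64 mm across, 12 mm thick, 0.25 kg, with two flats 60 mm apart parallel to the slot (grip there). Slot 10 mm wide, flaring to 20 mm at the rim, from the rim to 5 mm past the centre. Starts flat on the table; three or all of the four are present. Origin at its centre (mid-thickness); x points from there out of the slot mouth, z through the thickness; same either way up.
- weight_a_slot (a point): Point on the slot's middle line near its mouth, 28 mm from the weight's centre.
- weight_b: Steel slotted weight, a disc 64 mm across, 12 mm thick, 0.25 kg, with two flats 60 mm apart parallel to the slot (grip there). Slot 10 mm wide, flaring to 20 mm at the rim, from the rim to 5 mm past the centre. Starts flat on the table; three or all of the four are present. Origin at its centre (mid-thickness); x points from there out of the slot mouth, z through the thickness; same either way up.
- weight_b_slot (a point): Point on the slot's middle line near its mouth, 28 mm from the weight's centre.
- weight_c: Steel slotted weight, a disc 64 mm across, 12 mm thick, 0.25 kg, with two flats 60 mm apart parallel to the slot (grip there). Slot 10 mm wide, flaring to 20 mm at the rim, from the rim to 5 mm past the centre. Starts flat on the table; three or all of the four are present. Origin at its centre (mid-thickness); x points from there out of the slot mouth, z through the thickness; same either way up.
- weight_c_slot (a point): Point on the slot's middle line near its mouth, 28 mm from the weight's centre.
- weight_d: Steel slotted weight, a disc 64 mm across, 12 mm thick, 0.25 kg, with two flats 60 mm apart parallel to the slot (grip there). Slot 10 mm wide, flaring to 20 mm at the rim, from the rim to 5 mm past the centre. Starts flat on the table; three or all of the four are present. Origin at its centre (mid-thickness); x points from there out of the slot mouth, z through the thickness; same either way up.
- weight_d_slot (a point): Point on the slot's middle line near its mouth, 28 mm from the weight's centre.
- sanding_block: Cream sanding block 55 x 85 x 42 mm, bystander; origin under its centre.
- paint_jar: Red-capped paint jar 36 x 36 x 52 mm, bystander; origin under its centre.
- thinner: Thinner bottle 45 x 67 x 132 mm, bystander; origin under its centre.

How it is judged (in metres and radians):
On the way, in this order (a step that is already met when the one before it is completed fails the run):
1. the guard is off the press and stands upright on the cork mat (horizontal distance between guard and mat below 0.06 m and z of guard in the frame of mat below 0.008 m and angle between guard's own z axis and vertical below 0.1 rad and linear speed of guard below 0.03 m/s), for 0.3 s.
2. every weight lies flat on the stem, no two slots pointing the same way (horizontal distance between each of weight_a, weight_b, weight_c, weight_d and press_pan below 0.011 m and z of weight_a in the frame of press_pan between 0.001 and 0.047 m and (angle between weight_a's own z axis and vertical below 0.12 rad or angle between weight_a's own z axis and vertical above 3.02 rad) and linear speed of each of weight_a, weight_b, weight_c, weight_d below 0.03 m/s and z of weight_b in the frame of press_pan between 0.001 and 0.047 m and (angle between weight_b's own z axis and vertical below 0.12 rad or angle between weight_b's own z axis and vertical above 3.02 rad) and z of weight_c in the frame of press_pan between 0.001 and 0.047 m and (angle between weight_c's own z axis and vertical below 0.12 rad or angle between weight_c's own z axis and vertical above 3.02 rad) and z of weight_d in the frame of press_pan between 0.001 and 0.047 m and (angle between weight_d's own z axis and vertical below 0.12 rad or angle between weight_d's own z axis and vertical above 3.02 rad) and horizontal distance between weight_a_slot and weight_b_slot above 0.025 m and horizontal distance between each of weight_a_slot, weight_b_slot and weight_c_slot above 0.025 m and horizontal distance between each of weight_a_slot, weight_b_slot, weight_c_slot and weight_d_slot above 0.025 m), for 0.3 s.
At the end, for the whole second after the job is handed in: Every weight present lies flat on the stem within 11 mm of its axis, slots at least 53 degrees apart (slot points 25 mm apart); the guard is on the press, rim within 3.5 mm of the base plate, centred to 6 mm, level, both tabs sprung out to within 3 mm of rest; all at rest (all of step 2 and z of guard in the frame of press below 0.0135 m and horizontal distance between guard and press below 0.006 m and angle between guard's own z axis and vertical below 0.05 rad and value of joint each of tab_left, tab_right below 0.003 m and linear speed of guard below 0.02 m/s); the robot touches nothing.
It fails at once if the sanding block, the paint jar or the thinner bottle is pushed away by more than 50 mm or knocked over (distance of any of sanding_block, paint_jar, thinner from where it was at the start of the episode above 0.05 m or angle between any of paint_jar, thinner's own z axis and vertical above 0.8 rad).
Of weight_a, weight_b, weight_c, weight_d only 3 to 4 are there at a start; the rules pass over those that are not, and their reading is None.
At some moment in a run one of weight_a, weight_b, weight_c, weight_d may be knocked a few centimetres aside while the robot is not near it.
Once in a run the grip may slacken for a moment while it holds something.
It also fails if it takes over 210 s, if anything falls off the work surface, if the arm or the gripper's body presses on something with over 40 N, if the wrist force passes 120 N, or if a joint passes its speed limit or range.

## Working session

There is one attempt and no reset: what is moved stays moved. The work goes in short steps, Python scripts to look and compute and a shell command to move; the robot and the scene stay as the last step left them, time stands still between calls to the robot, and variables do not carry over. Pictures are saved under pics/ and viewed, at most 14 in all, crops included, and the job is handed in when it is done.

```bash
ls; mkdir -p pics; python3 - <<'E'
from rig import robot
import cv2
s=robot.observe();print(s)
for n in("scene","top"):
    im=robot.get_image(n);cv2.imwrite(f"pics/{n}0.png",im[:,:,::-1]);c=robot.calibration(n);print(n,c)
E
```

```text
inch.py
pics
rig.py
{'time': 0.0, 'joints': array([1.16438375e+00, 3.13985310e-01, 4.49692829e-02, 1.30357962e+00,
       4.00210155e-05, 1.43120818e+00]), 'joint_vel': array([-5.48170412e-04, -1.04856339e-03, -5.39394668e-04, -6.46371615e-05,
       -2.91158324e-04, -4.76640363e-04]), 'joint_torque': array([-6.08949094e-06, -4.80629361e+01,  2.98533136e+01,  1.94350665e-02,
       -5.22761968e-05,  1.15698273e-05]), 'ee_pos': array([151.39934577, 554.18636941, 230.41347877]), 'ee_rot': array([-3.13981640e+00, -2.89980757e-04,  2.87476793e+00]), 'wrist_force': array([0.50869582, 0.58787003, 0.62730142]), 'wrist_torque': array([ 0.00538967, -0.04837438,  0.0251742 ]), 'finger_force': 0.0, 'grip_width': 1.0029051044082875}
scene {'vfov': 48.79675219928292, 'cx': 257.3298742406601, 'cy': 187.07266136665035, 'rvec': array([ 2.03043202, -1.18536361,  0.56219994]), 'tvec': array([-301.59489781,  424.21590835,  896.705159  ])}
top {'vfov': 56.64271578968146, 'cx': 258.1243479858346, 'cy': 192.2235377270881, 'rvec': array([ 2.14201713, -2.18263817,  0.1040207 ]), 'tvec': array([-1.31412465e-01,  5.92665377e+02,  1.18956287e+03])}
```
View pics/scene0.png

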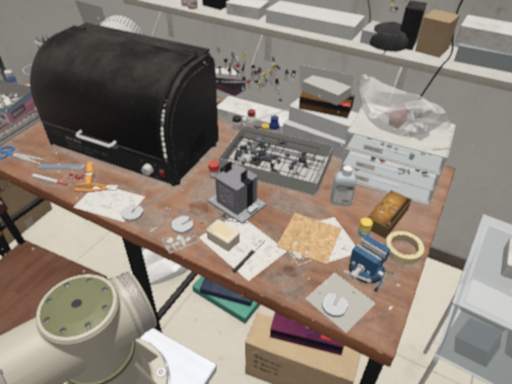

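View pics/top0.png

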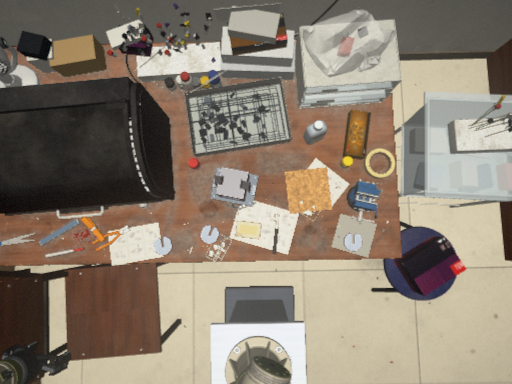

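The scene has the press with its guard (top 233,186), the cork mat (308,190), and three weights at top pixels (163,245), (209,234) and (352,240). The sanding block is at (248,230), the thinner at (316,130) and the jar at (193,163).

```bash
cat > h.py <<'E'
import numpy as np, cv2
from scipy.spatial.transform import Rotation as Ro
from rig import robot
def ray(c,uv,z,H=384):
    f=H/2/np.tan(np.radians(c["vfov"])/2)
    R=cv2.Rodrigues(np.array(c["rvec"]))[0]; o=-R.T@c["tvec"]
    uv=np.atleast_2d(np.array(uv,float))
    d=np.c_[(uv[:,0]-c["cx"])/f,(uv[:,1]-c["cy"])/f,np.ones(len(uv))]@R
    return o+d*((z-o[2])/d[:,2])[:,None]
def proj(c,P,H=384):
    f=H/2/np.tan(np.radians(c["vfov"])/2)
    K=np.array([[f,0,c["cx"]],[0,f,c["cy"]],[0,0,1]])
    return cv2.projectPoints(np.atleast_2d(np.array(P,float)),c["rvec"],c["tvec"],K,None)[0][:,0]
def pose():
    s=robot.observe(); return s["ee_pos"],Ro.from_euler('xyz',s["ee_rot"])
def rel(target,yaw=None):
    "tool-axis shift to put TCP at target; turn to bring tool y-line to world angle yaw (mod pi)"
    p,R=pose(); d=R.inv().apply(np.array(target)-p); y=R.apply([0,1,0]); t=None
    if yaw is not None:
        a=np.arctan2(y[1],y[0]); dd=(yaw-a+np.pi/2)%np.pi-np.pi/2; t=-dd
    return d.round(1),t
def snap(n,f):
    c=robot.calibration(n); im=robot.get_image(n)[:,:,::-1].copy(); cv2.imwrite(f"pics/{f}.png",im); return c,im
E
python3 - <<'E'
from h import *
c=robot.calibration("top")
for n,uv,z in[("w1",(163,245),12),("w2",(209,234),12),("w3",(352,240),12),("mat",(308,190),3),("guard",(234,184),113),("thin",(316,130),132),("jar",(193,163),52),("sand",(248,230),42)]: print(n,ray(c,uv,z).round())
w=robot.calibration("wrist");print(w,pose())
p,R=pose();M=cv2.Rodrigues(w["rvec"])[0];o=-M.T@w["tvec"];print("cam in tool",R.inv().apply(o-p),"view",R.inv().apply(M[2]), "camx",R.inv().apply(M[0]))
snap("wrist","w0")
E
```

```text
w1 [[419. 319.  12.]]
w2 [[453. 161.  12.]]
w3 [[ 424. -329.   12.]]
mat [[ 600. -186.    3.]]
guard [[612.  65. 113.]]
thin [[ 778. -201.  132.]]
jar [[695. 208.  52.]]
sand [[464.  25.  42.]]
{'vfov': 65.97964395209588, 'cx': 251.59610693384346, 'cy': 200.63226934368944, 'rvec': array([-2.28549709, -1.74598208, -0.27627726]), 'tvec': array([-574.67781513,  -41.14385032,  379.96580943])} (array([151.44113502, 554.24338476, 230.50355239]), Rotation.from_matrix(array([[-9.64625947e-01,  2.63621669e-01, -6.31609468e-04],
                            [ 2.63622335e-01,  9.64624833e-01, -1.48177467e-03],
                            [ 2.18638265e-04, -1.59586466e-03, -9.99998703e-01]])))
cam in tool [  79.36063187    0.58407988 -142.26849571] view [-3.11369091e-01 -2.07138249e-04  9.50289033e-01] camx [3.94750212e-04 9.99999862e-01 3.47316684e-04]
```

View pics/w0.png

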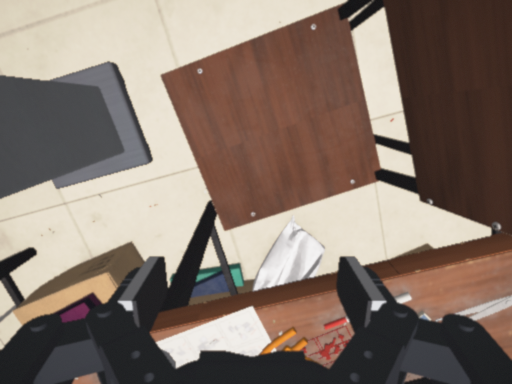

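The wrist camera looks clear of the table edge. I'll move over the left half of the table to see weights 1 and 2 and the press.

```bash
python3 inch.py '[[-40,-20,-20,0],[-80,-42,-40,0],[-120,-65,-60,0],[-160,-90,-80,0],[-200,-110,-100,0]]' 1.0 && python3 inch.py '[[-40,-22,0,0],[-80,-45,0,0],[-120,-70,0,0],[-150,-90,0,0],[-150,-90,0,0]]' && python3 - <<'E'
from h import *
print(pose()[0]); c,im=snap("wrist","w1")
cv2.imwrite("pics/w1b.png",cv2.resize(im,(800,600),interpolation=cv2.INTER_CUBIC))
np.save("c1.npy",c,allow_pickle=True)
E
```

```text
time: 0.65
ee_pos: [315.7, 394.5, 331.7]
ee_rot: [-3.141, -0.0, 2.875]
wrist_force: [1.4, 1.9, 0.0]
grip_width: 1.002
finger_force: 0.0
time: 1.15
ee_pos: [438.8, 266.7, 330.4]
ee_rot: [-3.14, 0.0, 2.869]
wrist_force: [-0.5, -0.1, -0.9]
grip_width: 1.001
finger_force: 0.0
[438.76713377 266.66822133 330.36839314]
```

View pics/w1b.png

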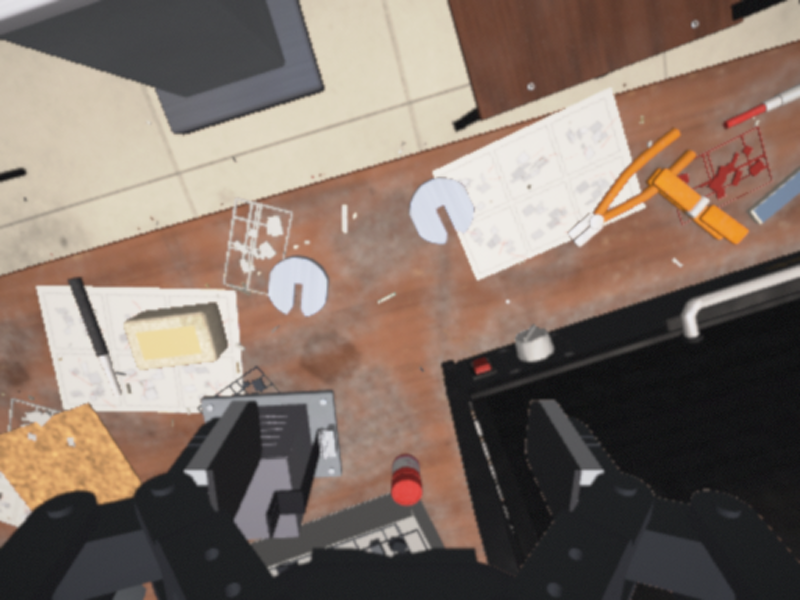

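Weights show at (298,287) with its slot downward and at (441,210) with its slot down and right. The press base is at about (270,430), partly hidden by the fingers. Next I'll move to a view over the press, mat and weight 3.

```bash
python3 inch.py '[[-32,-34,-4,0],[-64,-68,-8,0],[-96,-102,-12,0],[-128,-136,-16,0],[-160,-170,-20,0]]' && python3 inch.py '[[-32,-34,0,0],[-64,-68,0,0],[-78,-82,0,0],[-78,-82,0,0],[-78,-82,0,0]]' && python3 - <<'E'
from h import *
print(pose()[0]); c,im=snap("wrist","w2")
cv2.imwrite("pics/w2b.png",cv2.resize(im,(800,600),interpolation=cv2.INTER_CUBIC))
np.save("c2.npy",c,allow_pickle=True)
E
```

```text
time: 1.7
ee_pos: [545.7, 63.5, 351.3]
ee_rot: [3.141, -0.0, 2.877]
wrist_force: [0.3, 0.4, 0.2]
grip_width: 1.0
finger_force: 0.0
time: 2.2
ee_pos: [599.0, -34.9, 350.6]
ee_rot: [3.141, -0.001, 2.875]
wrist_force: [0.9, -0.2, 0.5]
grip_width: 1.0
finger_force: 0.0
[598.99257114 -34.91424291 350.64414229]
```

View pics/w2b.png

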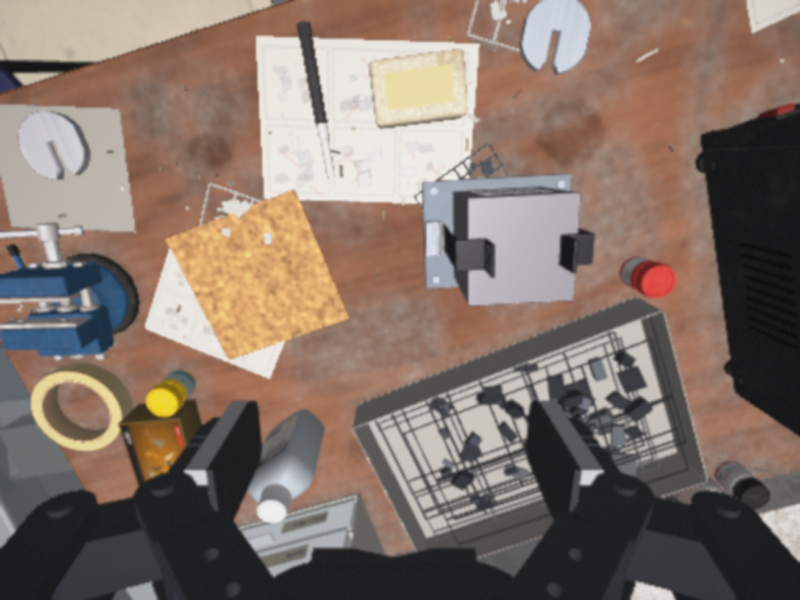

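Everything is visible now. The guard top quad has corners near (467,196), (578,190), (573,301) and (470,304), with its tabs at (475,255) and (577,250). The mat centre is near (257,275), and weight 3 is at (53,145).

```bash
cat >> h.py <<'E'
def weights(c,im,zt=12,amin=300):
    hsv=cv2.cvtColor(im,cv2.COLOR_BGR2HSV)
    m=cv2.inRange(hsv,(100,10,140),(125,70,255)); m=cv2.morphologyEx(m,cv2.MORPH_OPEN,np.ones((3,3)))
    out=[]
    for k in cv2.findContours(m,cv2.RETR_EXTERNAL,cv2.CHAIN_APPROX_NONE)[0]:
        if cv2.contourArea(k)<amin: continue
        P=ray(c,k[:,0]+0.0,zt)[:,:2].astype(np.float32)
        (x,y),r=cv2.minEnclosingCircle(P)
        if not 26<r<38: continue
        A=cv2.contourArea(P)
        # slot direction: from filled-disc centroid away from mass centroid
        M=cv2.moments(P); g=np.array([M["m10"],M["m01"]])/M["m00"]; d=np.array([x,y])-g
        h=cv2.convexHull(P); Mh=cv2.moments(h); gh=np.array([Mh["m10"],Mh["m01"]])/Mh["m00"]
        dd=gh-g
        # deepest concavity point
        ki=k; hi=cv2.convexHull(ki,returnPoints=False); hi[::-1].sort(axis=0); df=cv2.convexityDefects(ki,hi)
        b=max(df[:,0],key=lambda q:q[3]); bot=P[b[2]]; mouth=(P[b[0]]+P[b[1]])/2
        v=mouth-bot
        out.append(dict(c=(round(float(x),1),round(float(y),1)),r=round(float(r),1),A=round(float(A)),ang_m=round(float(np.arctan2(dd[1],dd[0])),3),ang_s=round(float(np.arctan2(v[1],v[0])),3),slotlen=round(float(np.hypot(*v)),1),px=k[:,0].mean(0).round()))
    return out
def quad(c,m,z):
    k=max(cv2.findContours(m,cv2.RETR_EXTERNAL,cv2.CHAIN_APPROX_NONE)[0],key=cv2.contourArea)
    P=ray(c,k[:,0],z)[:,:2].astype(np.float32); return cv2.minAreaRect(P),k
E
python3 - <<'E'
from h import *
for i in(1,2):
    c=np.load(f"c{i}.npy",allow_pickle=True).item(); im=cv2.imread(f"pics/w{i}.png")
    for w in weights(c,im): print(i,w)
hsv=cv2.cvtColor(im,cv2.COLOR_BGR2HSV)
m=cv2.inRange(hsv,(10,90,120),(25,255,255)); m=cv2.morphologyEx(m,cv2.MORPH_OPEN,np.ones((5,5))); 
print("mat",quad(c,m,3)[0])
s=384/600
q=np.array([(467,196),(578,190),(573,301),(470,304)])*s
print("guard top px corners",ray(c,q,113).round(1), ray(c,q,113).mean(0))
print([im[int(y*s),int(x*s)] for x,y in((520,250),(440,195))], [hsv[int(y*s),int(x*s)] for x,y in((520,250),(440,195))])
b=np.array([(422,182),(571,174),(427,288)])*s; print("base",ray(c,b,10).round(1))
m=cv2.inRange(hsv,(115,10,120),(150,60,190)); m[:,:280]=0;m[:110]=0;m[200:]=0; m=cv2.morphologyEx(m,cv2.MORPH_OPEN,np.ones((3,3))); r,k=quad(c,m,113); print("guardtop",r,k.reshape(-1,2).min(0),k.reshape(-1,2).max(0))
E
```

```text
1 {'c': (453.5, 160.6), 'r': 31.5, 'A': 2406, 'ang_m': -0.488, 'ang_s': -0.529, 'slotlen': 34.0, 'px': array([190., 184.])}
1 {'c': (418.3, 320.7), 'r': 31.0, 'A': 2328, 'ang_m': 0.221, 'ang_s': 0.223, 'slotlen': 34.5, 'px': array([282., 135.])}
2 {'c': (454.5, 158.8), 'r': 31.5, 'A': 2448, 'ang_m': -0.477, 'ang_s': -0.493, 'slotlen': 32.8, 'px': array([355.,  23.])}
mat ((596.339599609375, -183.9314422607422), (159.6923370361328, 171.98577880859375), 2.883274793624878)
guard top px corners [[562.6  36.8 113. ]
 [581.3 123.  113. ]
 [672.  105.7 113. ]
 [651.5  19.9 113. ]] [616.86110015  71.36986454 113.        ]
[array([191, 182, 188], dtype=uint8), array([187, 172, 164], dtype=uint8)] [array([140,  12, 191], dtype=uint8), array([110,  31, 187], dtype=uint8)]
base [[548.2   9.7  10. ]
 [579.9 155.5  10. ]
 [656.5 -11.9  10. ]]
guardtop ((619.2357177734375, 81.44816589355469), (66.96430969238281, 88.9234619140625), 76.58058166503906) [315 124] [369 193]
```

```bash
python3 - <<'E'
from h import *
c=np.load("c2.npy",allow_pickle=True).item()
m=ray(c,np.array([(295,190),(347,318),(232,360),(167,240)])*.64,3).round(1); print("mat",m,m.mean(0))
print(rel((617.3,71.3,200),1.365))
E
```

```text
mat [[ 522.  -117.6    3. ]
 [ 668.6 -106.6    3. ]
 [ 682.6 -249.5    3. ]
 [ 534.9 -265.2    3. ]] [ 602.025 -184.725    3.   ]
(array([  9.7, 106.8, 151.1]), np.float64(-0.059470634928919575))
```

```bash
python3 inch.py '[[5,40,0,-0.03],[10,80,20,-0.06],[10,107,60,-0.06],[10,107,105,-0.06],[10,107,150,-0.06]]' && python3 inch.py '[[0,0,0,0],[0,0,0,0]]' && python3 - <<'E'
from h import *
print(rel((617.3,71.3,124),1.365))
c,im=snap("wrist","w3")
cv2.imwrite("pics/w3b.png",im)
E
```

```text
time: 2.75
ee_pos: [617.1, 73.4, 200.6]
ee_rot: [3.141, 0.002, 2.94]
wrist_force: [1.0, -0.3, -0.2]
grip_width: 0.998
finger_force: 0.0
time: 2.95
ee_pos: [616.9, 71.3, 202.0]
ee_rot: [3.142, -0.001, 2.937]
wrist_force: [1.2, 0.2, 0.9]
grip_width: 1.001
finger_force: 0.0
(array([-0.5,  0.1, 78. ]), np.float64(0.0009584025489672854))
```

View pics/w3b.png

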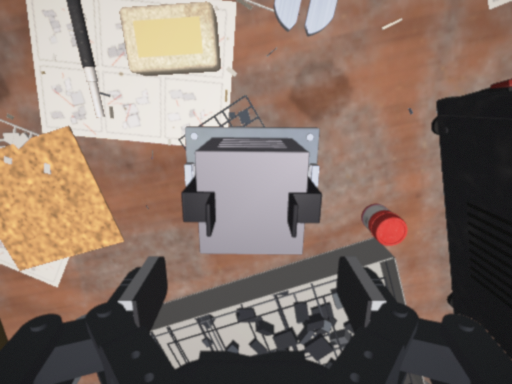

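The guard is square to the gripper. Its top face corners are at about (196,151), (309,151), (302,253) and (201,253), and the base front corners are at (187,127) and (319,127).

```bash
python3 - <<'E'
from h import *
c=robot.calibration("wrist")
g=ray(c,[(196,151),(309,151),(302,253),(201,253)],113);b=ray(c,[(187,127),(319,127)],10)
print(g.round(1),g.mean(0),b.round(1)); pl=ray(c,[(206,207),(298,207)],147); print(pl.round(1),pl.mean(0))
E
python3 inch.py '[[0,0,26,0],[0,0,52,0],[0,0,78,0],[0,0,78,0]]'
```

```text
[[567.2  37.5 113. ]
 [585.3 124.5 113. ]
 [673.  105.5 113. ]
 [654.8  18.3 113. ]] [620.06986064  71.44958423 113.        ] [[551.2  12.6  10. ]
 [581.  155.4  10. ]]
[[603.3  41.3 147. ]
 [616.7 105.6 147. ]] [610.03246421  73.49221012 147.        ]
time: 3.4
ee_pos: [618.2, 69.8, 123.5]
ee_rot: [3.141, 0.0, 2.935]
wrist_force: [-1.2, 0.5, 0.2]
grip_width: 1.001
finger_force: 0.0
```

```bash
python3 inch.py '[[0,0,0,0],[0,0,0,0],[0,0,0,0],[0,0,0,0],[0,0,0,0]]' 0.3 30; python3 inch.py '[[0,0,0,0],[0,0,0,0],[0,0,0,0],[0,0,0,0],[0,0,0,0]]'
```

```text
time: 3.9
ee_pos: [620.7, 70.0, 127.6]
ee_rot: [3.14, 0.007, 2.935]
wrist_force: [-0.0, 1.4, 9.5]
grip_width: 0.534
finger_force: 31.4
time: 4.4
ee_pos: [620.7, 70.1, 127.6]
ee_rot: [3.14, 0.007, 2.935]
wrist_force: [-0.2, 1.9, 9.2]
grip_width: 0.536
finger_force: 31.4
```

```bash
python3 inch.py '[[0,0,-4,0],[0,0,-10,0],[0,0,-20,0],[0,0,-20,0]]'; python3 - <<'E'
from h import *
snap("wrist","w4"); 
E
```

```text
time: 4.8
ee_pos: [618.5, 69.8, 144.8]
ee_rot: [3.141, 0.002, 2.935]
wrist_force: [0.9, -0.3, -2.5]
grip_width: 0.53
finger_force: 31.6
```

View pics/w4.png

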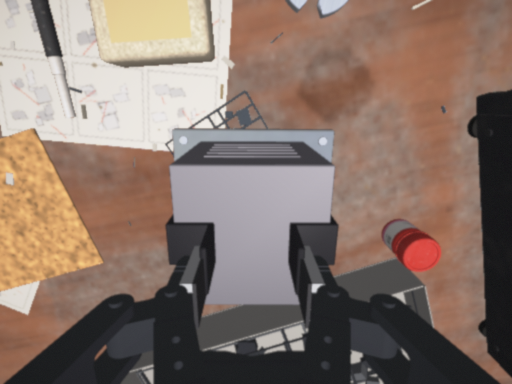

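The guard is off its catches and held by both tabs. Next I lift it clear of the knob and carry it to the mat.

```bash
python3 inch.py '[[0,0,-25,0],[0,0,-50,0],[0,0,-75,0],[0,0,-100,0],[0,0,-112,0]]' && python3 - <<'E'
from h import *
print(rel((602,-185,255)))
E
```

```text
time: 5.35
ee_pos: [618.3, 69.8, 257.1]
ee_rot: [3.141, 0.002, 2.935]
wrist_force: [1.1, 0.2, -2.5]
grip_width: 0.531
finger_force: 32.3
(array([ -36.3, -252.8,    2.1]), None)
```

```bash
python3 inch.py '[[-3,-20,0,0],[-7,-50,0,0],[-11,-80,0,0],[-15,-110,0,0],[-20,-140,0,0]]' && python3 inch.py '[[-4,-30,0,0],[-8,-60,0,0],[-12,-85,0,0],[-16,-105,0,0],[-16,-113,0,0]]' && python3 inch.py '[[0,0,30,0],[0,0,60,0],[0,0,90,0],[0,0,115,0],[0,0,122,0]]' && python3 inch.py '[[0,0,5,0],[0,0,10,0],[0,0,10,0]]'
```

```text
time: 5.85
ee_pos: [607.9, -72.2, 254.0]
ee_rot: [3.141, -0.002, 2.935]
wrist_force: [0.6, -0.7, -3.3]
grip_width: 0.532
finger_force: 32.3
time: 6.35
ee_pos: [600.6, -187.1, 253.7]
ee_rot: [3.141, -0.002, 2.933]
wrist_force: [0.7, 0.2, -3.9]
grip_width: 0.53
finger_force: 32.3
time: 6.85
ee_pos: [598.6, -183.3, 129.1]
ee_rot: [3.14, -0.007, 2.936]
wrist_force: [-0.1, 0.2, -3.4]
grip_width: 0.528
finger_force: 32.3
time: 7.15
ee_pos: [601.6, -185.2, 123.7]
ee_rot: [-3.141, 0.001, 2.935]
wrist_force: [0.1, 0.3, -3.0]
grip_width: 0.528
finger_force: 32.3
```

```bash
for i in 1 2; do python3 inch.py '[[0,0,1,0],[0,0,2,0],[0,0,2,0]]' | egrep 'pos|force'; done
```

```text
ee_pos: [601.4, -185.3, 121.5]
wrist_force: [-0.8, -0.1, -2.8]
finger_force: 32.3
ee_pos: [601.5, -185.4, 120.9]
wrist_force: [-3.1, 1.6, 5.5]
finger_force: 33.3
```

```bash
python3 inch.py '[[0,0,-1,0],[0,0,-1,0],[0,0,-1,0],[0,0,-1,0],[0,0,-1,0]]' 1.0; python3 inch.py '[[0,0,-1,0],[0,0,-20,0],[0,0,-50,0],[0,0,-90,0],[0,0,-130,0]]' && python3 - <<'E'
from h import *
c,im=snap("wrist","w5");cv2.imwrite("pics/w5b.png",cv2.resize(im,(800,600)))
c1=c;print(rel((424,-329,300)))
print(weights(c,im))
E
```

```text
time: 8.25
ee_pos: [601.3, -185.2, 120.1]
ee_rot: [3.142, 0.0, 2.935]
wrist_force: [0.6, 0.1, -0.6]
grip_width: 1.001
finger_force: 0.0
time: 8.75
ee_pos: [600.7, -185.0, 251.1]
ee_rot: [3.141, -0.001, 2.935]
wrist_force: [0.7, -0.3, -0.2]
grip_width: 1.001
finger_force: 0.0
(array([ 145.6, -176.8,  -41.9]), None)
[{'c': (746.9, -607.6), 'r': 36.1, 'A': 929, 'ang_m': -0.108, 'ang_s': -0.933, 'slotlen': 11.7, 'px': array([  5., 316.])}]
```

View pics/w5.png

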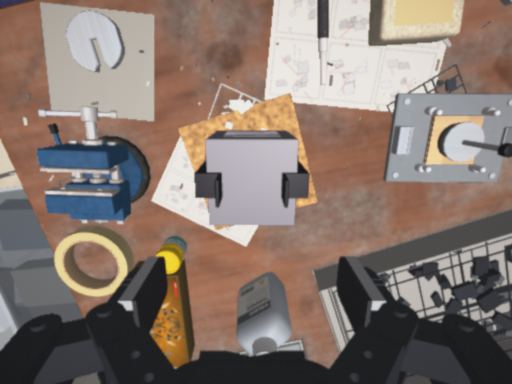

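The guard stands upright on the mat, and the pan and stem are exposed at about (463,141). Weight 3 is at (95,42) on a grey card. I'll go above it for a close measurement.

```bash
python3 inch.py '[[30,-35,0,0],[60,-70,0,0],[90,-105,0,0],[120,-140,0,0],[145,-177,0,0]]' && python3 inch.py '[[0,0,15,0],[0,0,30,0],[0,0,30,0]]' && python3 - <<'E'
from h import *
c=np.load("c2.npy",allow_pickle=True).item()
print("old pan?")
c,im=snap("wrist","w6");np.save("c6.npy",c,allow_pickle=True)
hsv=cv2.cvtColor(im,cv2.COLOR_BGR2HSV)
print(weights(c,im)); p=proj(c,(424,-329,12))[0].astype(int); print(p,hsv[p[1]-6:p[1]+7:6,p[0]-14:p[0]+20:7].tolist(), hsv[p[1]+50,p[0]])
E
```

```text
time: 9.3
ee_pos: [421.2, -329.1, 250.3]
ee_rot: [-3.141, 0.0, 2.935]
wrist_force: [0.7, -0.5, 0.5]
grip_width: 0.999
finger_force: 0.0
time: 9.6
ee_pos: [421.6, -328.2, 218.3]
ee_rot: [3.14, -0.003, 2.934]
wrist_force: [-0.3, -0.4, -0.4]
grip_width: 1.004
finger_force: 0.0
old pan?
[{'c': (418.3, -333.1), 'r': 31.5, 'A': 2424, 'ang_m': -0.007, 'ang_s': 0.069, 'slotlen': 35.0, 'px': array([246., 172.])}]
[250 175] [[[110, 17, 230], [4, 9, 196], [128, 10, 212], [112, 17, 230], [111, 15, 234]], [[110, 17, 231], [117, 14, 207], [18, 19, 202], [112, 16, 232], [111, 15, 232]], [[111, 16, 230], [112, 17, 231], [18, 23, 204], [111, 15, 233], [112, 16, 233]]] [ 16  21 202]
```

View pics/w6.png

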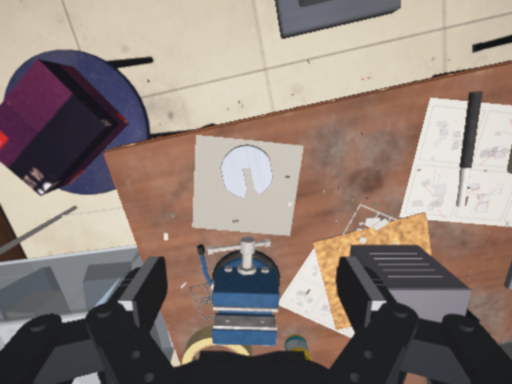

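```bash
cat >> h.py <<'E'
def slot(c,im,w,zt=12):
    "slot angle by fitting a line to slot pixels (disc minus bright) within 30 mm of centre"
    hsv=cv2.cvtColor(im,cv2.COLOR_BGR2HSV); m=cv2.inRange(hsv,(100,10,140),(125,70,255))
    v,u=np.mgrid[0:384,0:512]; px=w["px"].astype(int)
    s=(abs(u-px[0])<60)&(abs(v-px[1])<60); uv=np.c_[u[s],v[s]]; P=ray(c,uv,zt)[:,:2]-np.array(w["c"])
    q=P[(np.hypot(*P.T)<29)&(m[uv[:,1],uv[:,0]]==0)]
    a=np.arctan2(*(q.mean(0)[::-1])); e=np.array([np.cos(a),np.sin(a)])
    q=q[(abs(q@[-e[1],e[0]])<9)&(q@e>-7)]
    l=cv2.fitLine(q.astype(np.float32),cv2.DIST_L2,0,.01,.01).ravel(); d=l[:2]*np.sign(l[:2]@q.mean(0))
    return dict(fit=np.arctan2(d[1],d[0]).round(3),cen=a.round(3),off=np.round(np.cross(d,l[2:]),1),n=len(q))
E
python3 - <<'E' 2>/dev/null
from h import *
c=np.load("c6.npy",allow_pickle=True).item(); im=cv2.imread("pics/w6.png"); w=weights(c,im)[0]; sl=slot(c,im,w); print(sl)
c=np.load("c2.npy",allow_pickle=True).item()
print(rel((*w["c"],100),float(sl["fit"])+np.pi/2))
E
```

```text
{'fit': np.float64(-0.024), 'cen': np.float64(0.041), 'off': np.float64(0.4), 'n': 238}
(array([  2.7,  -5.6, 119.4]), np.float64(-0.18332879549553205))
```

```bash
python3 inch.py '[[1,-3,45,-0.1],[2.7,-5.6,90,-0.2],[2.7,-5.6,130,-0.2],[2.7,-5.6,160,-0.2],[2.7,-5.6,160,-0.2]]' 1.0 && python3 - <<'E'
from h import *
print(rel((418.3,-333.1,8),.01+np.pi/2))
E
```

```text
time: 10.15
ee_pos: [417.4, -331.0, 56.8]
ee_rot: [3.136, -0.005, 3.136]
wrist_force: [-0.0, 0.5, 0.4]
grip_width: 1.001
finger_force: 0.0
(array([-1.2, -2.4, 48.8]), np.float64(-0.015956089950334373))
```

```bash
python3 inch.py '[[-1,-1,25,-0.015],[-1,-1,40,-0.015],[-1,-1,48,-0.015],[-1,-1,48,-0.015]]' && python3 inch.py '[[0,0,0,0],[0,0,0,0],[0,0,0,0],[0,0,0,0],[0,0,0,0]]' 0.4 60;  python3 inch.py '[[0,0,0,0],[0,0,0,0],[0,0,0,0]]'
```

```text
time: 10.55
ee_pos: [420.7, -334.8, 12.8]
ee_rot: [-3.141, 0.0, -3.133]
wrist_force: [-0.1, 0.3, 0.1]
grip_width: 1.002
finger_force: 0.0
time: 11.05
ee_pos: [420.2, -334.7, 12.4]
ee_rot: [-3.141, 0.0, -3.133]
wrist_force: [0.2, 0.7, -0.1]
grip_width: 0.398
finger_force: 0.0
time: 11.35
ee_pos: [420.1, -334.5, 12.0]
ee_rot: [3.141, -0.0, -3.133]
wrist_force: [-0.8, 0.4, 0.8]
grip_width: 0.4
finger_force: 0.0
```

The fingers closed just above the disc. I'll reopen and go lower.

```bash
python3 inch.py '[[0,0,0,0],[0,0,0,0],[0,0,0,0],[0,0,0,0],[0,0,0,0]]' 1.0 && python3 inch.py '[[-1,-1,5,0],[-1,-1,9,0],[-1,-1,9,0]]' && python3 inch.py '[[0,0,0,0],[0,0,0,0],[0,0,0,0],[0,0,0,0],[0,0,0,0]]' 0.4 60;  python3 inch.py '[[0,0,0,0],[0,0,0,0],[0,0,0,0]]'
```

```text
time: 11.85
ee_pos: [420.1, -334.5, 12.0]
ee_rot: [3.141, -0.0, -3.133]
wrist_force: [0.4, 0.1, 0.8]
grip_width: 1.002
finger_force: 0.0
time: 12.15
ee_pos: [420.7, -335.0, 2.1]
ee_rot: [3.14, -0.001, -3.133]
wrist_force: [0.1, 0.6, -0.6]
grip_width: 0.999
finger_force: 0.0
time: 12.65
ee_pos: [421.2, -335.5, 3.7]
ee_rot: [-3.142, 0.0, -3.133]
wrist_force: [-0.6, 1.5, 5.2]
grip_width: 0.668
finger_force: 62.7
time: 12.95
ee_pos: [421.2, -335.5, 3.7]
ee_rot: [-3.142, 0.0, -3.133]
wrist_force: [-1.1, 1.9, 4.7]
grip_width: 0.666
finger_force: 62.7
```

The disc is held on its flats (opening 0.667). I'll lift it and move toward the press, then take a picture to fix the stem position.

```bash
python3 inch.py '[[0,0,-30,0],[0,0,-75,0],[0,0,-120,0],[0,0,-165,0],[0,0,-200,0]]' - 80 && python3 inch.py '[[-15,30,0,0],[-38,78,0,0],[-60,125,0,0],[-82,170,0,0],[-104,215,0,0]]' && python3 inch.py '[[-15,30,0,0],[-30,60,0,0],[-35,70,0,0],[-35,70,0,0]]' && python3 - <<'E' 2>/dev/null
from h import *
c,im=snap("wrist","w7");np.save("c7.npy",c,allow_pickle=True)
E
```

```text
time: 13.45
ee_pos: [421.3, -335.7, 205.7]
ee_rot: [-3.14, 0.001, -3.133]
wrist_force: [0.7, -0.8, -2.6]
grip_width: 0.655
finger_force: 85.5
time: 13.95
ee_pos: [521.3, -122.7, 202.8]
ee_rot: [3.141, -0.0, -3.134]
wrist_force: [0.3, -0.4, -2.6]
grip_width: 0.659
finger_force: 85.5
time: 14.35
ee_pos: [555.6, -52.9, 202.5]
ee_rot: [3.141, -0.001, -3.131]
wrist_force: [-0.4, -0.0, -2.5]
grip_width: 0.656
finger_force: 85.6
```

View pics/w7.png

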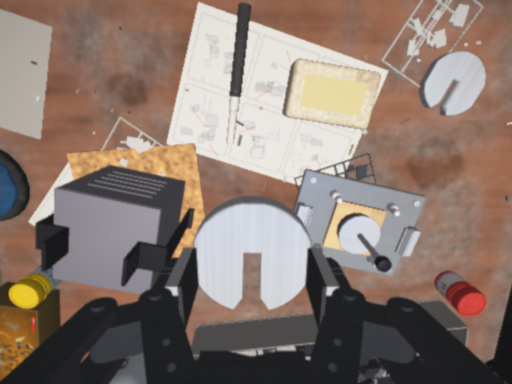

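The held disc at (252,250) points its slot forward. The pan centre is at about (360,236) and the knob at about (383,263).

```bash
python3 - <<'E' 2>/dev/null
from h import *
c=np.load("c7.npy",allow_pickle=True).item(); im=cv2.imread("pics/w7.png"); hsv=cv2.cvtColor(im,cv2.COLOR_BGR2HSV)
k=im[245:280,365:400]; m=(k.max(2)<45).astype(np.uint8); 
n,l,s,ce=cv2.connectedComponentsWithStats(m); i=1+s[1:,4].argmax(); print("knob px",ce[i]+[365,245],s[i]); kn=ce[i]+[365,245]
print("knob",ray(c,kn,99))
p=im[205:265,330:390]; h=hsv[205:265,330:390]; m=cv2.inRange(h,(95,8,190),(135,60,255)); m=cv2.morphologyEx(m,cv2.MORPH_OPEN,np.ones((3,3)))
ct=max(cv2.findContours(m,cv2.RETR_EXTERNAL,cv2.CHAIN_APPROX_NONE)[0],key=cv2.contourArea)[:,0]+[330,205]
P=ray(c,ct,36)[:,:2].astype(np.float32); print("pan",cv2.minEnclosingCircle(P), cv2.fitEllipse(P))
b=ray(c,[(308,168),(425,196),(389,277)],10);print("base",b.round(1),(b[0]+b[2])/2)
print(pose()[0], weights(c,im,211), weights(c,im,12))
E
```

```text
knob px [379.38 259.76] [10 12 12  9 50]
knob [[613.5831486   67.74198807  99.        ]]
pan ((617.4712524414062, 71.26021575927734), 23.456403732299805) ((616.6018676757812, 70.38116455078125), (42.665306091308594, 45.53788375854492), 34.04971694946289)
base [[545.6  12.2  10. ]
 [577.7 153.2  10. ]
 [688.2 127.7  10. ]] [616.94493993  69.99401901  10.        ]
[555.14449346 -54.01506109 202.55189344] [{'c': (547.6, -51.7), 'r': 29.1, 'A': 1672, 'ang_m': -0.045, 'ang_s': -0.203, 'slotlen': 17.6, 'px': array([251., 249.])}, {'c': (523.3, -3.5), 'r': 30.1, 'A': 866, 'ang_m': 0.553, 'ang_s': 0.274, 'slotlen': 32.2, 'px': array([357., 210.])}] [{'c': (661.6, 69.8), 'r': 33.7, 'A': 769, 'ang_m': -2.008, 'ang_s': -2.526, 'slotlen': 18.0, 'px': array([347., 258.])}]
```

```bash
python3 inch.py '[[-2,30,0,0],[-4,70,0,0],[-6,105,0,0],[-7,125,0,0],[-7,125,0,0]]' && python3 inch.py '[[0,0,40,0],[0,0,80,0],[0,0,120,0],[0,0,150,0],[0,0,155,0]]' && python3 inch.py '[[0,0,0,0],[0,0,0,0]]' && python3 - <<'E'
from h import *
print(rel((561,71.2,42.5),np.pi/2))
E
```

```text
time: 14.9
ee_pos: [561.0, 71.5, 203.0]
ee_rot: [3.141, -0.0, -3.132]
wrist_force: [0.2, 0.1, -3.4]
grip_width: 0.658
finger_force: 85.7
time: 15.4
ee_pos: [557.8, 68.7, 44.1]
ee_rot: [-3.141, -0.008, -3.136]
wrist_force: [-0.8, -0.4, -2.8]
grip_width: 0.656
finger_force: 86.0
time: 15.6
ee_pos: [563.0, 69.9, 49.9]
ee_rot: [-3.141, 0.003, -3.135]
wrist_force: [-0.5, 0.1, -0.9]
grip_width: 0.656
finger_force: 86.0
(array([2. , 1.3, 7.4]), np.float64(0.006893689902546241))
```

```bash
python3 inch.py '[[0,1,4,0],[0,1,5,0],[0,1,5,0],[0,1,5,0]]' && python3 - <<'E'
from h import *
print(robot.observe()["wrist_force"],rel((621,71.5,42.5),np.pi/2))
c,im=snap("wrist","w8")
E
```

```text
time: 16.0
ee_pos: [561.7, 72.0, 43.5]
ee_rot: [3.142, 0.001, -3.133]
wrist_force: [-0.6, -0.1, -1.8]
grip_width: 0.656
finger_force: 86.0
[-0.55681982 -0.08567237 -1.82681032] (array([-59.3,  -1. ,   1.1]), np.float64(0.008488458055343928))
```

View pics/w8.png

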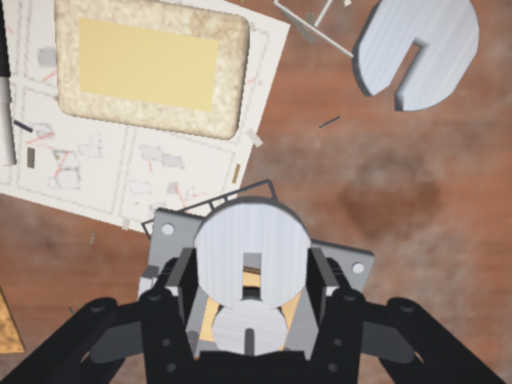

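The slot at (252,300) is lined up with the stem and pan at (250,335). I'll slide it in.

```bash
python3 inch.py '[[-12,0,0,0],[-25,-0.2,0,0],[-38,-0.4,0,0],[-48,-0.5,0,0],[-48,-0.5,0,0]]' && python3 inch.py '[[-4,0,0,0],[-8,0,0,0],[-9,0,0,0],[-9,0,0,0]]'
```

```text
time: 16.55
ee_pos: [610.9, 71.7, 43.2]
ee_rot: [3.142, 0.002, -3.133]
wrist_force: [-0.2, -0.2, -2.5]
grip_width: 0.656
finger_force: 86.0
time: 16.95
ee_pos: [618.4, 71.9, 43.1]
ee_rot: [3.141, -0.0, -3.133]
wrist_force: [-1.3, 0.2, -2.7]
grip_width: 0.656
finger_force: 86.0
```

```bash
python3 inch.py '[[-1,0,1,0],[-1,0,2,0],[-1,0,3,0],[-1,0,3,0]]' && python3 inch.py '[[-1,0,3,0],[-1,0,3,0],[-1,0,3,0],[-1,0,3,0],[-1,0,3,0]]' 1.0 && python3 inch.py '[[0,0,-5,0],[0,0,-30,0],[0,0,-70,0],[0,0,-110,0],[0,0,-150,0]]' && python3 - <<'E' 2>/dev/null
from h import *
print(rel((460,165,230)))
E
```

```text
time: 17.35
ee_pos: [619.3, 71.8, 40.1]
ee_rot: [3.141, -0.0, -3.133]
wrist_force: [-0.1, -0.7, -0.9]
grip_width: 0.654
finger_force: 86.1
time: 17.85
ee_pos: [620.6, 71.8, 37.3]
ee_rot: [3.142, 0.0, -3.133]
wrist_force: [0.2, 0.3, -0.2]
grip_width: 0.999
finger_force: 0.0
time: 18.35
ee_pos: [620.2, 71.9, 189.0]
ee_rot: [3.142, 0.0, -3.133]
wrist_force: [-0.3, 0.5, -0.2]
grip_width: 1.001
finger_force: 0.0
(array([159.4,  94.5, -41. ]), None)
```

```bash
python3 inch.py '[[30,18,-8,0],[65,38,-16,0],[100,58,-24,0],[135,80,-30,0],[150,85,-30,0]]' && python3 inch.py '[[0,0,0,0],[0,0,0,0]]' && python3 - <<'E' 2>/dev/null
from h import *
c,im=snap("wrist","w9");np.save("c9.npy",c,allow_pickle=True)
for w in weights(c,im): print(w,slot(c,im,w)); 
print(proj(c,(453.5,160,12)))
E
```

```text
time: 18.85
ee_pos: [467.1, 157.2, 218.7]
ee_rot: [3.141, 0.001, -3.131]
wrist_force: [0.4, -0.2, 0.7]
grip_width: 1.004
finger_force: 0.0
time: 19.05
ee_pos: [470.2, 155.7, 217.8]
ee_rot: [3.141, 0.002, -3.133]
wrist_force: [0.4, -0.5, -1.0]
grip_width: 0.993
finger_force: 0.0
{'c': (453.6, 159.8), 'r': 31.3, 'A': 2419, 'ang_m': -0.417, 'ang_s': -0.326, 'slotlen': 34.6, 'px': array([254., 159.])} {'fit': np.float64(-0.385), 'cen': np.float64(-0.42), 'off': np.float64(-0.6), 'n': 248}
{'c': (418.4, 320.1), 'r': 31.3, 'A': 2480, 'ang_m': 0.229, 'ang_s': 0.324, 'slotlen': 34.9, 'px': array([395., 130.])} {'fit': np.float64(0.232), 'cen': np.float64(0.247), 'off': np.float64(-1.1), 'n': 205}
[[255.0472742  159.00657269]]
```

View pics/w9.png

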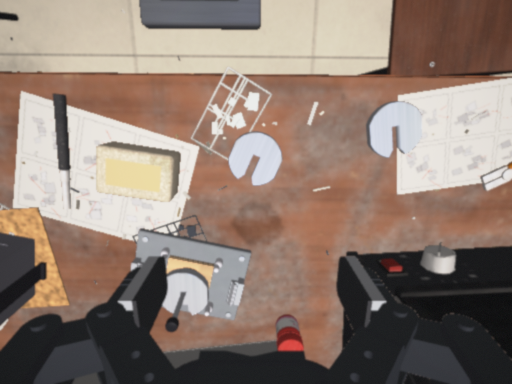

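Weight 2 is at (255,159), still in place. The first disc sits on the pan at (185,292). I'll pick weight 2 next.

```bash
python3 - <<'E' 2>/dev/null
from h import *
print(rel((453.6,159.8,60),-.41+np.pi/2))
E
python3 inch.py '[[5,1,30,0.13],[12,3,70,0.27],[16.5,4,110,0.41],[16.5,4,140,0.42],[16.5,4,157,0.42]]' 1.0 && python3 inch.py '[[0,0,0,0],[0,0,0,0]]' && python3 - <<'E' 2>/dev/null
from h import *
print(rel((453.6,159.8,2),-.41+np.pi/2))
E
```

```text
(array([ 17.2,   4.5, 157.5]), np.float64(0.4180044790826496))
time: 19.6
ee_pos: [452.4, 158.5, 57.1]
ee_rot: [-3.139, -0.003, 2.728]
wrist_force: [-0.2, 0.2, 0.2]
grip_width: 1.003
finger_force: 0.0
time: 19.8
ee_pos: [454.0, 159.0, 60.0]
ee_rot: [-3.141, -0.0, 2.729]
wrist_force: [0.9, 0.5, 0.7]
grip_width: 1.0
finger_force: 0.0
(array([ 0.7,  0.5, 58. ]), np.float64(-0.002805378786024715))
```

```bash
python3 inch.py '[[0.7,0.5,25,0],[0.7,0.5,45,0],[0.7,0.5,57,0],[0.7,0.5,57,0],[0.7,0.5,57,0]]' && python3 inch.py '[[0,0,0,0],[0,0,0,0],[0,0,0,0],[0,0,0,0],[0,0,0,0]]' 0.4 80;  python3 inch.py '[[0,0,0,0],[0,0,-15,0],[0,0,-50,0],[0,0,-100,0],[0,0,-150,0]]'; python3 - <<'E' 2>/dev/null
from h import *
c,im=snap("wrist","w10");np.save("c10.npy",c,allow_pickle=True)
print(rel((617.5,130,150),-1.6+np.pi/2))
E
```

```text
time: 20.3
ee_pos: [453.7, 160.3, 3.9]
ee_rot: [3.141, 0.001, 2.73]
wrist_force: [-0.2, 0.2, 0.0]
grip_width: 1.002
finger_force: 0.0
time: 20.8
ee_pos: [453.8, 160.3, 5.2]
ee_rot: [3.14, 0.002, 2.73]
wrist_force: [-3.4, -1.2, 12.4]
grip_width: 0.657
finger_force: 81.8
time: 21.3
ee_pos: [451.7, 160.1, 154.5]
ee_rot: [-3.141, -0.001, 2.73]
wrist_force: [2.4, -0.3, -2.7]
grip_width: 0.653
finger_force: 85.5
(array([-160. ,   36. ,   14.9]), np.float64(1.188568559779388))
```

```bash
python3 inch.py '[[-25,6,-10,0],[-60,14,-20,0],[-100,22,-20,0],[-140,32,-20,0],[-160,36,-20,0]]' && python3 inch.py '[[0,0,0,0.1],[0,0,0,0.24],[0,0,0,0.38],[0,0,0,0.52],[0,0,0,0.66]]' && python3 inch.py '[[0,0,0,0.14],[0,0,0,0.28],[0,0,0,0.42],[0,0,0,0.52],[0,0,0,0.53]]' && python3 inch.py '[[0,0,40,0],[0,0,80,0],[0,0,100,0],[0,0,100,0],[0,0,100,0]]' && python3 - <<'E'
from h import *
print(rel((617.5,130,55),-1.6+np.pi/2))
E
```

```text
time: 21.85
ee_pos: [617.0, 128.3, 172.7]
ee_rot: [3.141, 0.002, 2.729]
wrist_force: [-0.6, 0.1, -1.6]
grip_width: 0.65
finger_force: 85.5
time: 22.35
ee_pos: [613.5, 129.1, 172.6]
ee_rot: [-3.141, -0.0, 2.064]
wrist_force: [-0.9, -0.3, -2.8]
grip_width: 0.65
finger_force: 85.5
time: 22.85
ee_pos: [613.5, 129.2, 172.8]
ee_rot: [-3.141, -0.0, 1.539]
wrist_force: [1.1, 0.3, -2.1]
grip_width: 0.649
finger_force: 85.5
time: 23.35
ee_pos: [613.8, 129.2, 73.3]
ee_rot: [-3.141, -0.0, 1.541]
wrist_force: [-0.5, 0.5, -2.0]
grip_width: 0.649
finger_force: 85.6
(array([ 0.9,  3.7, 18.3]), np.float64(-0.0005463912592924558))
```

```bash
python3 inch.py '[[0,2,8,0],[0,3.7,16,0],[0,3.7,17,0],[0,3.7,17,0]]' && python3 - <<'E'
from h import *
c,im=snap("wrist","w11");np.save("c11.npy",c,allow_pickle=True)
cv2.imwrite("pics/w11c.png",cv2.resize(im[180:384,120:390],None,fx=2.8,fy=2.8,interpolation=cv2.INTER_CUBIC))
E
```

```text
time: 23.75
ee_pos: [617.4, 129.0, 56.0]
ee_rot: [-3.141, -0.0, 1.54]
wrist_force: [-0.7, 0.0, -1.3]
grip_width: 0.653
finger_force: 85.6
```

View pics/w11c.png

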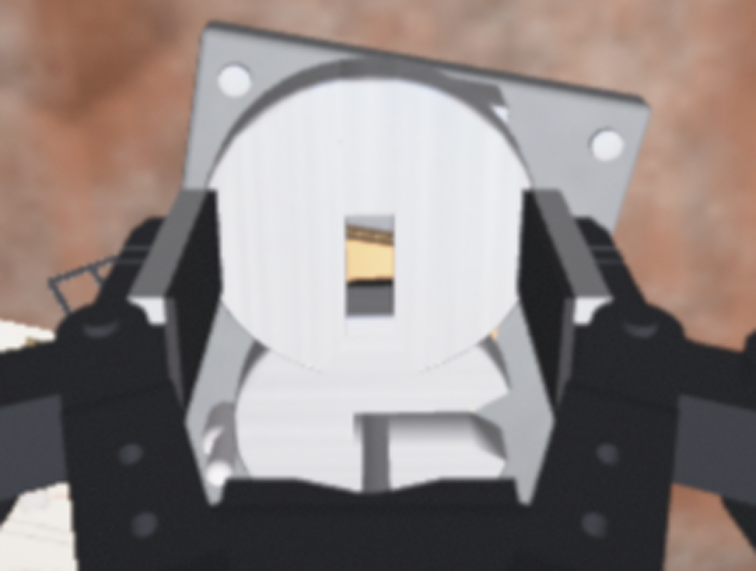

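The slot is about 1 mm left of the stem, and the first disc lies flat with the stem in its slot. I'll shift 0.8 mm and slide in.

```bash
python3 inch.py '[[-12,0.8,0,0],[-24,0.8,0,0],[-36,0.8,0,0],[-46,0.8,0,0],[-46,0.8,0,0]]' && python3 inch.py '[[-4,0,0,0],[-8,0,0,0],[-10,0,0,0],[-10,0,0,0]]'
```

```text
time: 24.3
ee_pos: [616.9, 81.0, 56.2]
ee_rot: [3.141, 0.0, 1.537]
wrist_force: [0.1, 0.3, -2.6]
grip_width: 0.65
finger_force: 85.6
time: 24.7
ee_pos: [616.6, 73.0, 56.1]
ee_rot: [-3.142, -0.0, 1.54]
wrist_force: [0.1, 0.1, -1.8]
grip_width: 0.651
finger_force: 85.6
```

```bash
python3 inch.py '[[0,0,1,0],[0,0,2,0],[0,0,2.5,0],[0,0,2.5,0]]' && python3 inch.py '[[0,0,0,0],[0,0,0,0],[0,0,0,0],[0,0,0,0],[0,0,0,0]]' 1.0 && python3 inch.py '[[0,0,-5,0],[0,0,-30,0],[0,0,-70,0],[0,0,-110,0],[0,0,-140,0]]' && python3 - <<'E' 2>/dev/null
from h import *
print(rel((440,300,200),.23+np.pi/2))
c,im=snap("wrist","w12");np.save("c12.npy",c,allow_pickle=True)
E
```

```text
time: 25.1
ee_pos: [616.5, 73.2, 53.5]
ee_rot: [-3.142, -0.0, 1.54]
wrist_force: [0.5, 0.1, -2.8]
grip_width: 0.65
finger_force: 85.6
time: 25.6
ee_pos: [616.7, 73.0, 53.8]
ee_rot: [3.141, -0.0, 1.54]
wrist_force: [0.3, 0.2, -0.2]
grip_width: 1.003
finger_force: 0.0
time: 26.1
ee_pos: [617.2, 73.1, 196.8]
ee_rot: [3.139, -0.0, 1.54]
wrist_force: [1.3, 0.2, 0.1]
grip_width: 1.0
finger_force: 0.0
(array([ 221.3, -184.1,   -3.7]), np.float64(1.3098323542323076))
```

View pics/w12.png

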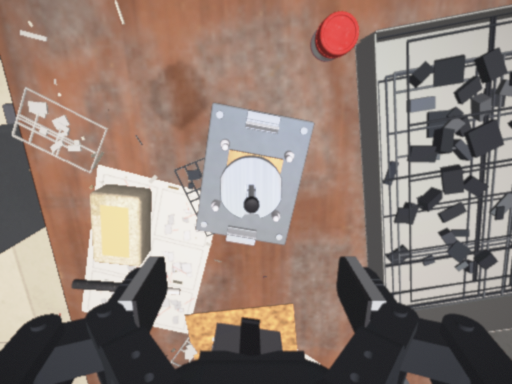

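Both discs are seated, and the top one has its slot toward -y at (251,195). I'll go for the last weight, moving in x first to stay clear of the oven.

```bash
python3 inch.py '[[10,-35,-10,-0.1],[20,-80,-20,-0.2],[30,-125,-20,-0.34],[45,-165,-20,-0.48],[90,-180,-20,-0.62]]' && python3 - <<'E'
from h import *
print(rel((430,300,217)))
E
```

```text
time: 26.65
ee_pos: [435.4, 167.0, 213.8]
ee_rot: [-3.139, -0.0, 2.162]
wrist_force: [1.3, -0.7, 0.1]
grip_width: 1.003
finger_force: 0.0
(array([113.4,  69.6,  -3.4]), None)
```

```bash
python3 inch.py '[[25,15,0,-0.14],[55,33,0,-0.28],[85,52,0,-0.42],[110,68,0,-0.56],[113,70,0,-0.7]]' && python3 inch.py '[[0,0,0,-0.14],[0,0,0,-0.28],[0,0,0,-0.42],[0,0,0,-0.5],[0,0,0,-0.5]]' && python3 - <<'E' 2>/dev/null
from h import *
print(pose()[0])
c,im=snap("wrist","w13");np.save("c13.npy",c,allow_pickle=True)
for w in weights(c,im): sl=slot(c,im,w);print(w,sl,rel((*w["c"],60),float(sl["fit"])+np.pi/2))
E
```

```text
time: 27.15
ee_pos: [434.6, 304.4, 213.7]
ee_rot: [3.14, 0.0, 2.869]
wrist_force: [-0.3, 0.0, 0.2]
grip_width: 0.999
finger_force: 0.0
time: 27.65
ee_pos: [434.8, 301.4, 213.8]
ee_rot: [3.141, 0.0, -2.923]
wrist_force: [-0.1, 0.0, 0.6]
grip_width: 1.001
finger_force: 0.0
[434.82680461 301.42337483 213.76789329]
{'c': (492.4, 639.5), 'r': 26.5, 'A': 786, 'ang_m': -1.415, 'ang_s': 2.62, 'slotlen': 3.0, 'px': array([491., 270.])} {'fit': np.float64(-1.685), 'cen': np.float64(-2.085), 'off': np.float64(-8.1), 'n': 184} (array([-128.8,  317.8,  153.8]), np.float64(-1.2401600593675641))
{'c': (418.1, 320.8), 'r': 31.3, 'A': 2421, 'ang_m': 0.211, 'ang_s': 0.43, 'slotlen': 34.1, 'px': array([271., 164.])} {'fit': np.float64(0.222), 'cen': np.float64(0.183), 'off': np.float64(-0.1), 'n': 248} (array([ 12.2,  22.5, 153.8]), np.float64(-0.0055674057777710395))
```

```bash
python3 inch.py '[[4,8,40,0],[8,16,80,0],[12.2,22.5,120,0],[12.2,22.5,150,0],[12.2,22.5,154,0]]' 1.0 && python3 inch.py '[[0,0,0,0],[0,0,0,0]]' && python3 - <<'E' 2>/dev/null
from h import *
print(rel((418.1,320.8,3.5),.22+np.pi/2))
E
```

```text
time: 28.2
ee_pos: [415.0, 319.3, 56.0]
ee_rot: [-3.14, -0.007, -2.925]
wrist_force: [-1.0, 0.2, -0.7]
grip_width: 1.002
finger_force: 0.0
time: 28.4
ee_pos: [419.5, 321.4, 61.4]
ee_rot: [3.141, 0.003, -2.924]
wrist_force: [0.2, -0.1, -0.2]
grip_width: 1.002
finger_force: 0.0
(array([ 1.7, -0.3, 57.9]), np.float64(-0.0026540612809309305))
```

```bash
python3 inch.py '[[0.8,-0.3,25,0],[0.8,-0.3,45,0],[0.8,-0.3,56.5,0],[0.8,-0.3,56.5,0],[0.8,-0.3,56.5,0]]' && python3 inch.py '[[0,0,0,0],[0,0,0,0],[0,0,0,0],[0,0,0,0],[0,0,0,0]]' 0.4 80;  python3 inch.py '[[0,0,0,0],[0,0,-15,0],[0,0,-50,0],[0,0,-100,0],[0,0,-150,0]]' && python3 inch.py '[[0,0,-20,0],[0,0,-45,0],[0,0,-45,0],[0,0,-45,0]]'; python3 - <<'E' 2>/dev/null
from h import *
print(rel((450,100,200)))
E
```

```text
time: 28.9
ee_pos: [418.3, 320.7, 4.3]
ee_rot: [3.141, 0.002, -2.924]
wrist_force: [-0.2, 0.2, -0.3]
grip_width: 1.001
finger_force: 0.0
time: 29.4
ee_pos: [418.3, 320.9, 5.2]
ee_rot: [3.141, 0.003, -2.923]
wrist_force: [-3.2, -1.3, 12.0]
grip_width: 0.651
finger_force: 82.1
time: 29.9
ee_pos: [416.4, 319.8, 154.3]
ee_rot: [-3.141, -0.002, -2.923]
wrist_force: [0.5, 1.3, -2.1]
grip_width: 0.647
finger_force: 85.4
time: 30.3
ee_pos: [417.4, 320.3, 197.8]
ee_rot: [3.141, 0.001, -2.923]
wrist_force: [-0.3, 0.5, -2.4]
grip_width: 0.648
finger_force: 85.3
(array([  15.8, -222.1,   -2.2]), None)
```

```bash
python3 inch.py '[[3,-30,0,0],[6,-75,0,0],[9,-120,0,0],[13,-165,0,0],[16,-210,0,0]]' && python3 inch.py '[[0,0,0,-0.1],[0,0,0,-0.24],[0,0,0,-0.38],[0,0,0,-0.52],[0,0,0,-0.66]]' && python3 inch.py '[[0,0,0,-0.14],[0,0,0,-0.28],[0,0,0,-0.42],[0,0,0,-0.56],[0,0,0,-0.72]]' && python3 - <<'E'
from h import *
print(rel((617.2,12,200),1.6+np.pi/2))
E
```

```text
time: 30.8
ee_pos: [445.7, 110.1, 195.8]
ee_rot: [3.141, -0.004, -2.923]
wrist_force: [1.3, -0.3, -2.9]
grip_width: 0.647
finger_force: 85.4
time: 31.3
ee_pos: [445.8, 111.5, 195.7]
ee_rot: [3.139, -0.003, -2.258]
wrist_force: [-0.3, -0.4, -3.0]
grip_width: 0.648
finger_force: 85.7
time: 31.8
ee_pos: [445.8, 111.7, 195.7]
ee_rot: [3.138, -0.0, -1.547]
wrist_force: [0.2, -0.2, -2.8]
grip_width: 0.648
finger_force: 85.7
(array([ 103.6, -169. ,   -5. ]), np.float64(-0.005894943402670272))
```

```bash
python3 inch.py '[[20,-30,0,0],[45,-72,0,0],[70,-112,0,0],[92,-150,0,0],[103.6,-169,0,0]]' && python3 inch.py '[[0,0,30,0],[0,0,70,0],[0,0,105,0],[0,0,105,0],[0,0,105,0]]' && python3 - <<'E'
from h import *
print(rel((617.5,12,68),1.6+np.pi/2))
E
```

```text
time: 32.3
ee_pos: [619.8, 9.0, 194.6]
ee_rot: [3.139, 0.0, -1.555]
wrist_force: [-0.4, -0.9, -2.5]
grip_width: 0.65
finger_force: 85.7
time: 32.8
ee_pos: [616.4, 11.4, 91.3]
ee_rot: [3.137, 0.001, -1.553]
wrist_force: [-0.7, 0.4, -1.2]
grip_width: 0.649
finger_force: 86.0
(array([-0.6, -1.3, 23.3]), np.float64(-0.011798465118619816))
```

```bash
python3 inch.py '[[0,-1,8,0],[0,-1,16,0],[0,-1,23,0],[0,-1,23,0],[0,-1,23,0]]' && python3 - <<'E' 2>/dev/null
from h import *
print(rel((617.5,71.2,68)))
c,im=snap("wrist","w14");np.save("c14.npy",c,allow_pickle=True)
hsv=cv2.cvtColor(im,cv2.COLOR_BGR2HSV)
g=im.max(2)
# held disc and slot along rows
for r in range(200,340,8):
    b=(g[r,150:360]>170); x=np.where(b)[0]+150
    print(r, x.min() if len(x) else None, x.max() if len(x) else None, [ (int(a),int(bb)) for a,bb in zip(x[:-1],x[1:]) if bb-a>3])
E
```

```text
time: 33.3
ee_pos: [618.9, 11.2, 70.2]
ee_rot: [3.142, 0.0, -1.553]
wrist_force: [0.2, -0.1, -2.2]
grip_width: 0.652
finger_force: 86.0
(array([-60. ,   0.4,   2.2]), None)
200 200 359 [(238, 322), (325, 334)]
208 199 359 [(218, 241), (254, 322)]
216 197 359 [(208, 220), (283, 294), (331, 348)]
224 196 359 [(201, 209), (294, 302), (328, 338), (341, 346)]
232 194 359 [(197, 202), (301, 307), (339, 343)]
240 193 359 [(193, 197), (306, 311), (327, 341), (341, 345)]
248 198 359 [(305, 322), (327, 338), (343, 347)]
256 198 359 [(247, 253), (305, 345), (345, 349)]
264 199 359 [(304, 338), (347, 352)]
272 199 359 [(242, 261), (304, 346), (350, 354)]
280 200 303 [(242, 261)]
288 170 333 [(177, 200), (303, 326)]
296 198 297 [(241, 248)]
304 196 286 [(207, 217)]
312 194 293 [(194, 214)]
320 209 299 [(246, 262)]
328 194 300 [(195, 208), (248, 258)]
336 195 299 [(202, 208), (246, 261)]
```

```bash
python3 inch.py '[[-12,0.8,1,0],[-24,0.8,2,0],[-36,0.8,2,0],[-46,0.8,2,0],[-46,0.8,2,0]]' && python3 inch.py '[[-4,0,0,0],[-8,0,0,0],[-11.5,0,0,0],[-11.5,0,0,0]]'
```

```text
time: 33.85
ee_pos: [617.2, 59.2, 68.1]
ee_rot: [3.142, 0.0, -1.551]
wrist_force: [0.3, -0.1, -2.1]
grip_width: 0.65
finger_force: 86.0
time: 34.25
ee_pos: [617.2, 68.9, 68.1]
ee_rot: [3.142, 0.0, -1.553]
wrist_force: [0.1, 0.0, -2.4]
grip_width: 0.649
finger_force: 86.0
```

```bash
python3 inch.py '[[0,0,1,0],[0,0,2,0],[0,0,2.5,0],[0,0,2.5,0]]' && python3 inch.py '[[0,0,0,0],[0,0,0,0],[0,0,0,0],[0,0,0,0],[0,0,0,0]]' 1.0 && python3 inch.py '[[0,0,-5,0],[0,0,-30,0],[0,0,-70,0],[0,0,-110,0],[0,0,-140,0]]' && python3 - <<'E' 2>/dev/null
from h import *
c,im=snap("wrist","w15");np.save("c15.npy",c,allow_pickle=True)
for w in weights(c,im,72): print(w,slot(c,im,w,72))
print(proj(c,[(617.5,71.2,72),(617.5,71.2,99)]))
print(rel((602,-185,200)), rel((602,-185,200),1.365))
E
```

```text
time: 34.65
ee_pos: [617.1, 68.5, 65.5]
ee_rot: [3.141, 0.0, -1.554]
wrist_force: [0.1, -0.2, -2.8]
grip_width: 0.648
finger_force: 86.0
time: 35.15
ee_pos: [617.3, 68.6, 65.8]
ee_rot: [-3.141, 0.0, -1.553]
wrist_force: [0.4, 0.2, 0.3]
grip_width: 1.001
finger_force: 0.0
time: 35.65
ee_pos: [617.8, 68.7, 208.8]
ee_rot: [-3.139, -0.0, -1.553]
wrist_force: [0.4, 1.4, -0.0]
grip_width: 1.0
finger_force: 0.0
[[252.89743278 191.65699184]
 [252.92807552 200.14465307]]
(array([253.3,  22.5,  13.9]), None) (array([253.3,  22.5,  13.9]), np.float64(-1.3474671602735881))
```

```bash
python3 - <<'E' 2>/dev/null
from h import *
c=np.load("c15.npy",allow_pickle=True).item(); im=cv2.imread("pics/w15.png"); hsv=cv2.cvtColor(im,cv2.COLOR_BGR2HSV)
print(hsv[175:215:6,220:290:10].tolist()[0:7:2])
m=cv2.inRange(hsv,(0,0,195),(180,40,255)); m[:, :205]=0;m[:,300:]=0;m[:140]=0;m[240:]=0
m=cv2.morphologyEx(m,cv2.MORPH_OPEN,np.ones((3,3)))
for k in cv2.findContours(m,cv2.RETR_EXTERNAL,cv2.CHAIN_APPROX_NONE)[0]:
    if cv2.contourArea(k)<300: continue
    P=ray(c,k[:,0],72)[:,:2].astype(np.float32); print(cv2.minEnclosingCircle(P),cv2.contourArea(P),cv2.boundingRect(k))
print("\n".join("".join("#" if v else "." for v in r[210:300:1]) for r in m[145:240:3]))
E
```

```text
[[[109, 23, 180], [110, 17, 230], [112, 17, 230], [112, 17, 230], [112, 17, 230], [111, 18, 230], [114, 11, 222]], [[106, 21, 179], [110, 17, 231], [110, 17, 230], [115, 20, 151], [112, 17, 231], [112, 17, 231], [111, 15, 232]], [[135, 4, 115], [111, 15, 232], [112, 17, 231], [135, 11, 91], [113, 25, 135], [110, 17, 231], [110, 16, 233]], [[103, 17, 177], [108, 18, 174], [112, 16, 232], [112, 17, 230], [112, 17, 231], [110, 17, 231], [110, 14, 169]]]
((617.9468994140625, 68.6058120727539), 31.308074951171875) 2911.630055796122 (223, 158, 60, 61)
.................#####....................................................................
..........................................................................................
..........................................................................................
.................................................................................####.....
...............................................................................######.....
..............................##########################......................#####.......
..
[... 1663 characters left out ...]
......#####################........######......................
..........................................................................................
..........................................................................................
..........................................................................................
..........................................................................................
................##############...................................####.....................
..................#########################.....................######....................
................................###########...............................................
```

The three discs are stacked, with the top one centred at (617.9,68.6). Next I'll fetch the guard.

```bash
python3 inch.py '[[40,3,0,0],[90,7,0,0],[140,12,0,0],[190,17,0,0],[240,21,0,0]]' && python3 inch.py '[[13,1,0,0.1],[13,1,0,0.24],[13,1,0,0.38],[13,1,0,0.52],[13,1,0,0.66]]' && python3 inch.py '[[0,0,0,0.14],[0,0,0,0.28],[0,0,0,0.42],[0,0,0,0.56],[0,0,0,0.7]]' && python3 inch.py '[[0,0,0,0.14],[0,0,0,0.28],[0,0,0,0.42],[0,0,0,0.435],[0,0,0,0.435]]' &&  python3 - <<'E'
from h import *
print(rel((601.4,-185.2,124),1.365))
c,im=snap("wrist","w16");np.save("c16.npy",c,allow_pickle=True)
# dark tab plates and guard top: expected pixels
R=Ro.from_euler('z',1.365-np.pi/2)
for p in [(-45,-45,103),(-45,45,103),(45,45,103),(45,-45,103),(0,-33,137),(0,33,137)]:
    print(proj(c,R.apply(p)+[601.4,-185.2,3]).round())
g=im.max(2)
for r in range(130,270,12):
    print(r," ".join(str(v) for v in g[r,150:360:10]))
E
```

```text
time: 36.2
ee_pos: [600.0, -172.6, 206.0]
ee_rot: [-3.141, -0.0, -1.553]
wrist_force: [0.3, -0.1, -0.3]
grip_width: 1.002
finger_force: 0.0
time: 36.7
ee_pos: [599.6, -184.1, 205.7]
ee_rot: [-3.142, 0.0, -2.22]
wrist_force: [-0.1, 1.2, -0.2]
grip_width: 1.001
finger_force: 0.0
time: 37.2
ee_pos: [599.6, -183.8, 205.7]
ee_rot: [3.142, 0.0, -2.919]
wrist_force: [0.3, -0.7, -0.3]
grip_width: 1.003
finger_force: 0.0
time: 37.7
ee_pos: [599.7, -183.9, 205.7]
ee_rot: [3.142, 0.0, 2.937]
wrist_force: [0.6, 0.1, -0.4]
grip_width: 1.001
finger_force: 0.0
(array([-2. , -0.9, 81.7]), np.float64(0.0016638985971957343))
[[195. 150.]]
[[305. 151.]]
[[299. 250.]]
[[200. 250.]]
[[206. 217.]]
[[293. 217.]]
130 155 155 156 204 209 221 233 224 215 218 197 234 205 202 227 235 145 142 136 133 138
142 154 153 220 210 204 225 65 120 140 136 129 127 131 125 64 176 141 141 140 140 135
154 158 159 234 229 238 184 185 187 189 191 193 195 195 196 199 200 181 144 143 142 143
166 159 231 236 233 234 182 183 185 186 188 190 192 192 195 196 197 217 152 158 155 152
178 156 232 235 236 134 179 180 182 185 186 188 189 191 192 192 193 105 160 158 146 143
190 233 235 235 233 68 73 37 180 182 183 185 187 188 188 31 85 82 150 146 147 150
202 235 232 224 236 64 68 56 177 179 181 181 183 183 184 39 77 75 222 148 153 154
214 230 235 234 232 132 99 58 173 176 177 178 178 179 179 48 76 81 227 145 144 144
226 152 154 232 232 234 181 63 171 172 172 173 174 175 175 62 162 141 139 144 140 145
238 154 157 155 157 169 222 165 167 167 168 169 169 170 170 172 143 149 147 147 141 142
250 145 145 139 146 153 155 145 228 234 236 234 159 152 145 148 150 152 154 151 148 144
262 91 31 102 152 166 164 163 165 165 168 158 152 145 140 147 152 156 159 158 32 88
```

```bash
python3 inch.py '[[-1,-0.5,30,0],[-2,-0.9,60,0],[-2,-0.9,78,0],[-2,-0.9,82,0],[-2,-0.9,82,0]]' && python3 inch.py '[[0,0,0,0],[0,0,0,0],[0,0,0,0],[0,0,0,0],[0,0,0,0]]' 0.3 30 && python3 inch.py '[[0,0,0,0],[0,0,0,0],[0,0,0,0]]'
```

```text
time: 38.25
ee_pos: [601.0, -185.0, 123.1]
ee_rot: [3.141, -0.001, 2.936]
wrist_force: [-0.4, -0.1, 0.9]
grip_width: 0.999
finger_force: 0.0
time: 38.75
ee_pos: [602.9, -185.6, 126.7]
ee_rot: [-3.141, 0.005, 2.935]
wrist_force: [-1.3, 1.0, 8.8]
grip_width: 0.528
finger_force: 31.2
time: 39.05
ee_pos: [602.9, -185.6, 126.7]
ee_rot: [-3.141, 0.005, 2.935]
wrist_force: [-1.1, 0.4, 8.7]
grip_width: 0.53
finger_force: 31.2
```

```bash
python3 inch.py '[[0,0,-10,0],[0,0,-45,0],[0,0,-80,0],[0,0,-115,0],[0,0,-142,0]]' - 35 && python3 inch.py '[[0,0,0,0],[0,0,0,0]]' && python3 - <<'E'
from h import *
print(rel((618.5,70.4,265),1.365))
c,im=snap("wrist","w17");np.save("c17.npy",c,allow_pickle=True)
# guard top as held: bright-vs-dark edges along two rows/cols
g=im.max(2); print(proj(c,Ro.from_euler('z',1.365-np.pi/2).apply([(-45,-45,103),(-45,45,103),(45,45,103),(45,-45,103)])+pose()[0]+[0,0,-123.7]).round(1))
E
```

```text
time: 39.55
ee_pos: [601.5, -185.2, 268.2]
ee_rot: [-3.141, 0.002, 2.935]
wrist_force: [0.0, 0.8, -3.2]
grip_width: 0.516
finger_force: 38.2
time: 39.75
ee_pos: [601.5, -185.3, 265.6]
ee_rot: [-3.142, 0.001, 2.935]
wrist_force: [-0.1, 0.3, -3.8]
grip_width: 0.519
finger_force: 38.2
(array([ 35.9, 253.7,   0.6]), np.float64(-0.0009490539160428302))
[[171.  166.5]
 [330.8 166.5]
 [319.4 301.3]
 [182.7 301.3]]
```

```bash
python3 inch.py '[[3,20,0,0],[7,50,0,0],[11,80,0,0],[15,110,0,0],[20,140,0,0]]' && python3 inch.py '[[4,30,0,0],[8,60,0,0],[12,85,0,0],[16,105,0,0],[16,113.7,0,0]]' && python3 inch.py '[[0,0,0,0],[0,0,0,0],[0,0,0,0]]' && python3 - <<'E'
from h import *
print(robot.observe()["grip_width"],rel((618.5,70.4,160),1.365))
E
```

```text
time: 40.3
ee_pos: [609.4, -42.8, 262.8]
ee_rot: [3.142, -0.005, 2.935]
wrist_force: [-0.8, 0.3, -2.9]
grip_width: 0.511
finger_force: 38.2
time: 40.8
ee_pos: [616.9, 72.5, 263.2]
ee_rot: [-3.141, -0.004, 2.937]
wrist_force: [0.8, 1.3, -2.8]
grip_width: 0.511
finger_force: 38.2
time: 41.1
ee_pos: [618.3, 69.4, 265.1]
ee_rot: [-3.141, -0.001, 2.933]
wrist_force: [0.7, -0.4, -3.2]
grip_width: 0.51
finger_force: 38.2
0.5099175430142335 (array([-1.000e-01,  1.100e+00,  1.051e+02]), np.float64(-0.002341679276111952))
```

```bash
python3 inch.py '[[0,0.8,20,0],[0,0.8,45,0],[0,0.8,70,0],[0,0.8,90,0],[0,0.8,95,0]]' && python3 inch.py '[[0,0,0,0],[0,0,0,0]]' && python3 - <<'E'
from h import *
print(robot.observe()["wrist_force"],robot.observe()["grip_width"],rel((618.5,70.4,134),1.365))
E
```

```text
time: 41.6
ee_pos: [616.8, 70.1, 167.8]
ee_rot: [-3.141, -0.005, 2.933]
wrist_force: [-0.4, 0.3, -3.5]
grip_width: 0.517
finger_force: 38.2
time: 41.8
ee_pos: [619.2, 70.8, 171.8]
ee_rot: [3.141, 0.002, 2.934]
wrist_force: [-0.1, -0.4, -3.4]
grip_width: 0.514
finger_force: 38.2
[-0.11138383 -0.37932341 -3.39885065] 0.5137036525948913 (array([ 0.7, -0.5, 37.8]), np.float64(-0.0017696666011659534))
```

```bash
python3 inch.py '[[0.5,-0.2,5,0],[0.5,-0.2,10,0],[0.5,-0.2,15,0],[0.5,-0.2,18,0],[0.5,-0.2,18,0]]' | egrep 'pos|force|width'; python3 inch.py '[[0,0,3,0],[0,0,6,0],[0,0,9,0],[0,0,10,0],[0,0,10,0]]'| egrep 'pos|force|width'
```

```text
ee_pos: [617.7, 71.3, 151.9]
wrist_force: [0.2, -0.3, -4.0]
grip_width: 0.516
finger_force: 38.2
ee_pos: [618.3, 71.1, 142.4]
wrist_force: [2.6, 0.7, -5.2]
grip_width: 0.513
finger_force: 38.1
```

```bash
for i in 1 2 3; do python3 inch.py '[[0,0,1.5,0],[0,0,3,0],[0,0,3,0],[0,0,3,0]]' | egrep 'pos|force:|width'; done
```

```text
ee_pos: [618.1, 71.2, 139.6]
wrist_force: [2.3, -0.7, -3.7]
grip_width: 0.511
finger_force: 38.2
ee_pos: [618.0, 71.2, 136.5]
wrist_force: [3.5, -0.4, -3.5]
grip_width: 0.518
finger_force: 38.2
ee_pos: [619.1, 71.1, 134.6]
wrist_force: [4.6, -1.5, 4.8]
grip_width: 0.511
finger_force: 39.0
```

```bash
python3 inch.py '[[0,0,1,0],[0,0,3,0],[0,0,3,0]]' | egrep 'pos|force:|width';  python3 inch.py '[[0,0,3,0],[0,0,3,0],[0,0,3,0],[0,0,3,0],[0,0,3,0]]' 1.0| egrep 'pos|force:|width'
```

```text
ee_pos: [620.8, 70.8, 134.0]
wrist_force: [5.3, -1.6, 13.2]
grip_width: 0.518
finger_force: 40.0
ee_pos: [616.9, 71.4, 126.8]
wrist_force: [0.1, 0.0, 0.2]
grip_width: 0.997
finger_force: 0.0
```

```bash
python3 inch.py '[[0,0,-10,0],[0,0,-40,0],[0,0,-75,0],[0,0,-75,0],[0,0,-75,0]]' | egrep 'pos|rot'; python3 - <<'E'
from h import *
print(rel((616.9,71.3,202),2.937-np.pi/2))
c,im=snap("wrist","w18")
a=cv2.imread("pics/w3.png"); A=a.max(2).astype(int);B=im.max(2).astype(int)
for r in (140,170,200,210,230): 
    print(r,"old",A[r,180:216:3],A[r,286:325:3]); print(r,"new",B[r,180:216:3],B[r,286:325:3])
for col in (230,280): print(col,"old",A[140:160:2,col],A[244:262:2,col]);print(col,"new",B[140:160:2,col],B[244:262:2,col])
print(cv2.phaseCorrelate(A[120:260,180:325].astype(np.float32),B[120:260,180:325].astype(np.float32)))
E
```

```text
ee_pos: [618.7, 71.2, 204.4]
ee_rot: [3.141, 0.003, 2.935]
(array([ 1.8, -0.3,  2.4]), np.float64(-0.0021637532423688377))
140 old [162 233 169 178 180 182 178 180 180 150  77  66] [ 65  65  71 146 179 179 179 176 210 183 181 150 153]
140 new [171 235 172 178 178 177 178 162  78  65  65  65] [ 66  65  64  65  95 173 180 180 183 182 177 157 157]
170 old [145 145 225 227 189 159 182 182 183 184 185 185] [196 197 198 198 197 198 198 178 204 226 229 173 162]
170 new [145 144 225 228 182 143 182 182 183 184 184 185] [197 197 197 197 197 197 197 160 203 230 228 160 160]
200 old [136  68  65  66  68  69  71  71  73  46  29  29] [186  46  28  49  82  82  82  80  79  77  78  74 148]
200 new [139  66  65  66  68  68  70  70  60  68  33  33] [170  27  34  65  75  80  79  78  77  77  77  73 162]
210 old [141  67  63  63  65  67  66  67  66  64  37  30] [171  33  32  67  70  75  74  74  74  73  73  65 157]
210 new [149  71  62  62  64  65  65  68  64  65  36  29] [127  28  45  67  74  74  74  74  72  73  72  97 155]
230 old [139 140 142 144 147 150 136 167 168  66  50 145] [176 139  46  64 175 177 155 156 160 161 163 158 159]
230 new [136 136 140 142 145 149 138 168 169  94 111 171] [176 169  72 111 177 174 153 154 154 157 157 154 151]
230 old [118 127 137 138  73  80 175 191 190 191] [168 167 165 166 159 153 157 156 154]
230 new [123 104  66 126 190 192 191 191 190 190] [167 166 154 150 155 157 156 155 155]
280 old [115 121 119 116  86  71 158 198 199 198] [170 171 169 168 168 154 161 162 160]
280 new [131 120  70 106 190 199 199 200 198 198] [170 170 163 154 161 163 162 156 151]
((-0.7374981160525209, -1.5558970455923458), 0.24411658022138807)
```

```bash
python3 inch.py '[[1.5,0,2,0],[1.8,0,2.4,0],[1.8,0,2.4,0],[1.8,0,2.4,0]]' | egrep 'pos|rot'; python3 - <<'E'
from h import *
c,im=snap("wrist","w19")
a=cv2.imread("pics/w3.png"); A=a.max(2).astype(float);B=im.max(2).astype(float)
def edge(I,col,r0,r1,up): 
    d=np.diff(I[r0:r1,col-3:col+4].mean(1))*(1 if up else -1); i=d.argmax(); n=d[max(i-2,0):i+3].clip(0); return round(r0+(n*np.arange(max(i-2,0),max(i-2,0)+len(n))).sum()/n.sum(),2)
def edgeh(I,row,c0,c1,up): return edge(I.T,row,c0,c1,up)
for n,I in(("old",A),("new",B)):
    print(n,"top front",[edge(I,k,142,165,1) for k in(220,230,250,270,280)],"top rear",[edge(I,k,240,262,0) for k in (220,280)],"base",[edge(I,k,118,134,1) for k in(205,215,290,300)],
     "tabs",edgeh(I,205,175,195,0),edgeh(I,205,312,330,1),"inner",edgeh(I,205,205,220,1),edgeh(I,205,282,296,0))
print(c["tvec"])
E
```

```text
ee_pos: [615.8, 71.6, 199.6]
ee_rot: [-3.141, -0.001, 2.935]
old top front [np.float64(150.42), np.float64(150.5), np.float64(150.77), np.float64(150.88), np.float64(151.08)] top rear [np.float64(251.66), np.float64(252.54)] base [np.float64(123.02), np.float64(127.51), np.float64(127.8), np.float64(127.95)] tabs 180.89 320.52 inner 214.36 287.1
new top front [np.float64(150.51), np.float64(150.63), np.float64(150.84), np.float64(151.01), np.float64(151.14)] top rear [np.float64(252.71), np.float64(253.62)] base [np.float64(124.25), np.float64(129.34), np.float64(128.96), np.float64(129.05)] tabs 180.18 321.17 inner 213.83 287.44
[-196.70500554 -589.94715669  167.21562277]
```

```bash
python3 inch.py '[[0,0,-20,0],[0,0,-40,0],[0,0,-40,0],[0,0,-40,0],[0,0,-40,0]]' | egrep 'pos|force'; python3 - <<'E'
from rig import robot
print(robot.job_done())
E
```

```text
ee_pos: [615.7, 71.6, 239.1]
wrist_force: [0.2, -0.1, -0.3]
finger_force: 0.0
the job is handed in; nothing more can be done
None
```

I loaded all three weights flat on the stem with their slots about 90° apart, put the guard back fully down with both tabs sprung out (checked in the last picture), and handed the job in; no verdict came back.

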